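Bring a T-slot hold-down post to the flange blank and latch it

TASK

Swing the retaining lever fully open, then slide the tall hold-down post along the slots of the fixture plate and into the slot that ends at the round flange blank, right up to the end of that slot. Then swing the lever fully closed again behind the post; if the squat post stands in the way, slide it back up its own slot first. Do not disturb the bottle, the wrench and the gauge case, and let go of everything at the end.

Things in the scene. Friction and masses are not known exactly. Their poses are not given: they have to be found in the camera images.
- plate: Grey cross-slotted fixture plate, 32 mm thick, fixed on the bench; its place and yaw vary. Origin at bench height, its x roughly away from the robot, z up; it covers x -130 to 145, y -190 to 145 mm. T-slots: 26 mm wide on top, between lips (z 24 to 32) that overhang a channel 48 mm wide (floor z 8). Posts run in them on their feet and cannot be lifted out. (x, y) below in mm in this frame.
- dest_mouth (a point): Where the destination branch leaves the cross slot: plate (-70, -115), at the plate's top. The cross slot's centreline runs along plate y at x = -70, from y = -115 to y = 100. The destination branch runs from here along +x; a post in it stops at x = 48. All branches join only through the cross slot.
- centre_mouth (a point): Where the centre branch slot leaves the cross slot: plate (-70, 20), at the plate's top. The branch runs along +x; a post in it stops at x = 63.
- left_mouth (a point): Where the left branch slot leaves the cross slot, which ends here: plate (-70, 100), at the plate's top. The branch runs along +x; a post in it stops at x = 63.
- gap (a point): Middle of the gap between two fixed dark riser blocks beside the cross slot: plate (-70, -49), at the plate's top. Blocks 22 x 22 mm, tops 110 mm above the bench, at plate x -122 to -100 and x -40 to -18, both y -60 to -38. The gap is 60 mm wide in x: fingers that hold a post must stand before and behind it along plate y to pass.
- flange (a point): Top centre of the fixed steel flange blank on the plate at the end of the destination branch: plate (100, -115), disc 80 mm in diameter, 16 mm thick, top 48 mm above the bench. The home post's head just laps over its rim.
- tall_post: The tall hold-down post to be moved, plain steel, 104 mm tall: round foot 40 mm in diameter and 13 mm thick (runs under the lips), stem 18 mm in diameter, cylindrical head 34 mm in diameter from 46 to 104 mm above the origin. Origin at the centre of the foot's underside, 8 mm above the bench; z up. It starts in the centre or left branch or at its mouth.
- squat_post: A squat post of plain steel, 74 mm tall: foot 40 mm in diameter, 13 mm thick, stem 18 mm, head 40 mm in diameter from 46 to 74 mm above the origin. Origin at the centre of the foot's underside, z up. It starts in the other one of the centre and left branches and may stand at its mouth, blocking the cross slot; it may be slid.
- lever (a joint): Angle of the retaining lever, rad: 0 fully closed (arm along plate +y across the destination branch, 4 mm behind the stem of a post that is home), growing anticlockwise from above as it opens towards the robot, 2.3 fully open. Stiff, stays where left. Flat arm 12 mm wide, 36 to 44 mm above the bench, passing under the posts' heads.
- lever_pivot (a point): The lever's pivot on the plate at plate (28.5, -141), height 32 mm above the bench, 26 mm beside the centreline of the destination branch.
- lever_knob (a point): The top centre of the lever's upright handle, 107 mm above the bench; the handle is a black round peg, 18 mm in diameter in its upper 30 mm (77 to 107 mm above the bench), 66 mm from the pivot.
- home (a point): Where the tall post's origin is when the post is at the very end of the destination branch: plate (48, -115), 8 mm above the bench.
- oil_bottle: Bystander: white round bottle, 60 mm diameter, 140 mm tall, standing on the bench left of the plate. Origin at the centre of its underside.
- wrench: Bystander: steel wrench 170 mm long lying on the bench right of the plate. Origin at its underside, its x along its length.
- gauge_case: Bystander: grey flat case, 90 x 160 x 35 mm, lying on the bench beyond the plate. Origin at the centre of its underside.
Not all that is in view belongs to the job. What is shaped like the tall_post but orange or yellow is not meant.

How it is judged:
By the outcome, as a careful person would: the job done as asked, in the order asked, and still so for the second after the job is handed in, with the robot touching nothing.
It also fails if it takes over 72 s, if anything falls off the work surface, if the arm or the gripper's body presses on something with over 40 N, if the wrist force passes 120 N, or if a joint passes its speed limit or range.

ROBOT

A 6-joint arm with a two-finger parallel gripper is mounted at the origin on the work surface. World frame = base frame: x ahead of the robot, y to its left, z up, the work surface at z = 0. Lengths are in m, angles in rad, forces in N, time in s.
With the tool pointing down it reaches from about 0.325 to 0.775 m from the base axis. Payload 5.5 kg.
Tool frame: the origin (TCP) lies midway between the tips of the shut fingers; the grasp point (between the pads) lies 19 mm behind it; z points along the fingers, y is the line along which they close (so a half turn about z gives the same grasp; the last joint's range is limited). The gripper opens to 85 mm and grips with 20 to 120 N. Pads are 22 mm wide; open, the fingers measure 114 mm over their backs; the gripper's body (76 mm by 85 mm) begins 54 mm behind the grasp point. The pads swing forward as they close: fully open they stand 13 mm farther back than shut.
Start: joints at [1.277, 0.091, 1.231, -0, 1.82, -0.057], TCP at [0.141, 0.583, 0.231] pointing down, gripper open.
Joint ranges: [-2.87, 2.87], [-0.86, 2.18], [0.17, 2.46], [-1.51, 4.65], [0.06, 2.69], [-2.65, 2.65]. Speed limits (rad/s): [2.57, 2.57, 3.01, 3.14, 3.14, 3.14].

INTERFACE

Orientations are given as a unit quaternion [x, y, z, w].
In Python, from plant import get_obs, grab_frame, camera_params, hand_in gives the robot as it stands.
- The arm moves only by the tool arm_command, never from a script. Its argument "rows" is a list of rows, each a list of 6 numbers: the shift along the tool's x, y, z normalised to -1 to 1, where 1 is 25 mm, then the turn, a rotation vector about the tool's x, y, z normalised to -1 to 1, where 1 is 0.08 rad. In form: [[x, y, z, rx, ry, rz], ...]. A call has exactly 8 rows; each row shifts and turns the commanded pose from where the row before left it, along the tool's axes as they then stand; what a row does not reach is not made up. A row lasts 1/8 s, in which the tool goes at most 62.5 mm and 10.7 degrees, less where a joint would pass 70% of its speed; a pose out of reach is approached as far as the arm can. A call with a number of a shift or a turn outside -1 to 1 is refused whole. A call with a gripper value outside its range is refused whole. "jaw" is the opening, from -1 (shut) to 1 (fully open), set as the call begins (left out, the last holds). The fingers move at their own pace and stop on an object; "squeeze" is the grip in N (left out, the last holds). Time passes only in rows, so rows that do not move let the fingers close, or fill a call up. It gives the time, the measured TCP pose, the force, the opening and the grip force at its end, in the units of the state.
- get_obs(): the state, without advancing time (a new reading comes with each control period).
- grab_frame(name): name is "scene" or "top" or "wrist"; returns (picture, depth): 480x640x3 uint8, blue, green, red; 480x640 float32, m along the optical axis (not along the pixel's ray), 0 where there is no reading.
- camera_params(name): a dict with "K" (3x3 intrinsics, pixels), "k1" (the pictures are not rectified: a ray, as slopes to the right and down, at radius r is drawn at 1 + k1 r^2 times it, then the intrinsics apply), "camera_from_world" (4x4, takes a point from world to camera coordinates). Camera axes: x right, y down, z forward; pixel columns grow to the right and rows downward; lengths in m; the calibration is good to about 2 mm. A picture is of the moment at which its call begins: read the wrist's pose just before it. camera_params takes no time and is no camera call; for the wrist camera it gives the pose at the moment of the call.
- hand_in(): hands the job in; it is judged then, once.
The state is a dict: "time": time; "q": joint angles; "joint_velocities": joint speeds; "joint_torque": joint torques, N m; "ee_pos": TCP position; "tcp_rot": TCP orientation; "wrist_force": force on the tool from outside, world axes, zero at the start; "ft_torque": the same for the moment, N m; "gripper_width": finger opening in m; "grasp_force": force on a finger pad.
Only numpy, scipy, OpenCV 4.12 (cv2) and the standard library are available. Lean on these libraries where they do the work, as an engineer would, in place of code of your own. Each camera call takes 0.05 s, during which the arm holds its last target. There are 200 camera calls.

## Working session

There is one attempt and no reset: what is moved stays moved. The work goes in short steps, Python scripts to look and compute and a tool call to move; the robot and the scene stay as the last step left them, time stands still between calls to the robot, and variables do not carry over. Pictures are saved under pics/ and viewed, at most 10 in all, crops included, and the job is handed in when it is done.

Besides the shell and the picture viewer there is one more tool, called after ">>>" in YAML: its name, and indented under it one key for each argument. arm_command: Moves the arm, as the interface text tells. Its arguments: {"type":"object","properties":{"rows":{"type":"array","items":{"type":"array","items":{"type":"number","minimum":-1,"maximum":1}}},"jaw":{"type":"number"},"squeeze":{"type":"number"}},"required":["rows"]}

```bash
ls; mkdir -p pics; python3 - <<'E'
from plant import *
import cv2,numpy as np
o=get_obs();print({k:np.round(v,3) for k,v in o.items()})
for n in("top","scene"):
    p,d=grab_frame(n);cv2.imwrite(f"pics/{n}0.png",p);np.save(f"pics/{n}0.npy",d)
    c=camera_params(n);print(n,c)
print(camera_params("wrist"))
E
```

```text
pics
{'time': np.float64(0.0), 'q': array([ 1.277,  0.092,  1.232, -0.   ,  1.82 , -0.057]), 'joint_velocities': array([-0.   ,  0.001,  0.   , -0.001,  0.   ,  0.001]), 'joint_torque': array([ 0.0000e+00, -4.5871e+01, -4.1803e+01, -0.0000e+00,  1.1000e-02,
       -0.0000e+00]), 'ee_pos': array([0.141, 0.583, 0.23 ]), 'tcp_rot': array([ 0.118,  0.993, -0.001, -0.   ]), 'wrist_force': array([-0.358, -0.061, -0.445]), 'ft_torque': array([-0.021, -0.06 , -0.01 ]), 'grasp_force': np.float64(0.0), 'gripper_width': np.float64(0.085)}
top {'K': array([[497.50164615,   0.        , 321.31169154],
       [  0.        , 497.50164615, 248.14691812],
       [  0.        ,   0.        ,   1.        ]]), 'k1': -0.12015598965031407, 'camera_from_world': array([[-0.02158436, -0.9993368 ,  0.02932719,  0.06180577],
       [-0.99086794,  0.01747785, -0.13369832,  0.64520342],
       [ 0.13309708, -0.03194517, -0.99058804,  0.84606432],
       [ 0.        ,  0.        ,  0.        ,  1.        ]])}
scene {'K': array([[560.1008376 ,   0.        , 321.62345507],
       [  0.        , 560.1008376 , 236.507
[... 302 characters left out ...]
,  1.35513854e-02, -7.16515366e-01,
         1.41397568e+00],
       [ 0.00000000e+00,  0.00000000e+00,  0.00000000e+00,
         1.00000000e+00]])}
{'K': array([[367.20981418,   0.        , 317.16312731],
       [  0.        , 367.20981418, 239.88310494],
       [  0.        ,   0.        ,   1.        ]]), 'k1': -0.02338387418717482, 'camera_from_world': array([[ 2.35210243e-01,  9.71944498e-01, -1.84497274e-04,
        -6.01703386e-01],
       [ 9.26609586e-01, -2.24181903e-01,  3.01889301e-01,
        -3.85833681e-02],
       [ 2.93378284e-01, -7.11784127e-02, -9.53342969e-01,
         3.78190220e-01],
       [ 0.00000000e+00,  0.00000000e+00,  0.00000000e+00,
         1.00000000e+00]])}
```

View pics/top0.png

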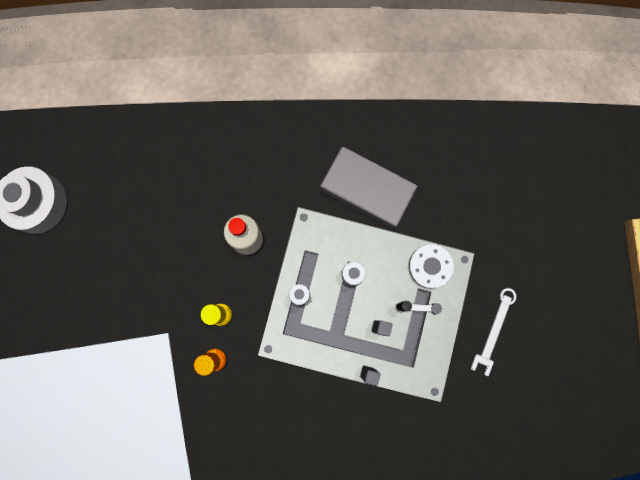

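View pics/scene0.png

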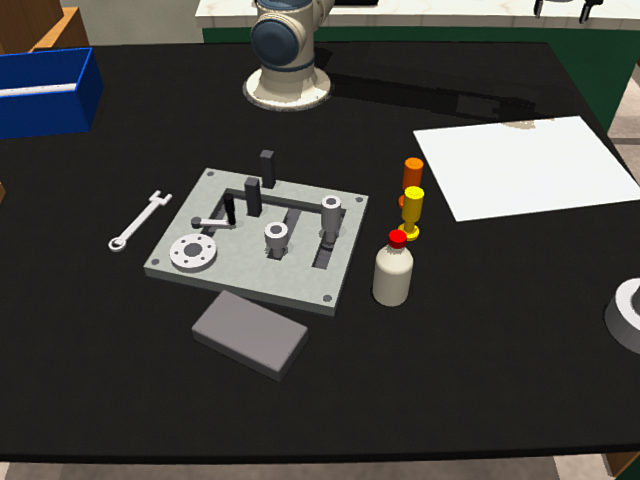

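The top view shows the plate turned clockwise. The tall post is in the left branch (299,294), the squat post partway up the centre branch (353,273), and the lever is closed with its knob at (404,306). The flange is at (432,266). The yellow and orange look-alikes at (215,315) and (209,362) are off the plate. The scene view agrees: tall post top at (331,202), squat post at (276,230), knob at (230,197). Next I'll measure from the depth clouds of both cameras.

```bash
cat > h.py <<'E'
from plant import *
import cv2,numpy as np
def cloud(n,d,c=None):
    c=c or camera_params(n);v,u=np.nonzero(d>0)
    K=c["K"];p=cv2.undistortPoints(np.c_[u,v].astype(float)[:,None],K,np.array([c["k1"],0,0,0.]))[:,0]
    P=np.c_[p,np.ones(len(p))]*d[v,u][:,None];T=np.linalg.inv(c["camera_from_world"])
    return P@T[:3,:3].T+T[:3,3],np.c_[u,v]
E
python3 - <<'E'
from h import *
for n in("top","scene"):
    W,uv=cloud(n,np.load(f"pics/{n}0.npy"))
    roi=(W[:,0]>.2)&(W[:,0]<.8)&(abs(W[:,1])<.4)
    b=roi&(W[:,2]<.01)&(W[:,2]>-.01);print(n,"bench z",np.median(W[b,2]))
    m=roi&(W[:,2]>.027)&(W[:,2]<.037)
    im=np.zeros((600,800),np.uint8);q=((W[m][:,:2]-[.2,-.4])*1000).astype(int);im[q[:,0],q[:,1]]=255
    im=cv2.morphologyEx(im,cv2.MORPH_CLOSE,np.ones((5,5)))
    cs,_=cv2.findContours(im,0,1);cs=sorted(cs,key=cv2.contourArea)[::-1][:2]
    for c in cs:
        r=cv2.minAreaRect(c);print("rect",np.array(r[0])[::-1]/1000+[.2,-.4],r[1],r[2],np.median(W[m,2]))
    for lo,hi in((.075,.09),(.095,.106),(.106,.13)):
        m=roi&(W[:,2]>lo)&(W[:,2]<hi);im=np.zeros((600,800),np.uint8);q=((W[m][:,:2]-[.2,-.4])*1000).astype(int);im[q[:,0],q[:,1]]=255
        k,l,s,ce=cv2.connectedComponentsWithStats(cv2.morphologyEx(im,cv2.MORPH_CLOSE,np.ones((7,7))))
        lab=l[q[:,0],q[:,1]]
        for i in range(1,k):
            if s[i,4]>50:print(lo,ce[i][::-1]/1000+[.2,-.4],s[i,2:],np.round(np.percentile(W[m][lab==i,2],[5,50,95]),4),uv[m][lab==i].mean(0))
E
```

```text
top bench z 0.0002197262877651207
rect [ 0.54567963 -0.03379327] (336.46026611328125, 276.361572265625) 15.75791072845459 0.032386084722162645
rect [ 0.76154388 -0.04165619] (160.68978881835938, 91.11466217041016) 29.31000328063965 0.032386084722162645
0.075 [ 0.59662583 -0.00438333] [  40   39 1200] [0.0795 0.082  0.0846] [353.68997669 273.20512821]
0.075 [0.6540102  0.17434694] [ 46  47 196] [0.0764 0.0857 0.0897] [248.72727273 241.55454545]
0.095 [0.45049364 0.24517572] [ 34  35 865] [0.1004 0.1037 0.1054] [204.1550152  364.36778116]
0.095 [0.53197015 0.23382778] [ 34  34 871] [0.101  0.1037 0.1056] [210.93498452 314.27244582]
0.095 [ 0.53981364 -0.08602727] [ 19  18 220] [0.0954 0.1041 0.1057] [404.2        305.86666667]
0.095 [0.66692416 0.18276478] [ 52  50 778] [0.0955 0.0999 0.1054] [241.88732394 232.99295775]
0.106 [ 0.42495381 -0.02604388] [ 26  25 433] [0.1068 0.11   0.1122] [371.76111111 377.4       ]
0.106 [0.45507576 0.23934848] [16 12 66] [0.106  0.107  0.1087] [206.90909091 362.09090909]
0.106 [ 0.50386788 -0.04872437] [ 24  26 439] [0.108  0.1099 0.1121] [384.1657142
[... 1753 characters left out ...]
] [227.79746835 198.74683544]
0.095 [0.57594595 0.09005405] [ 32  16 111] [0.0959 0.1002 0.1052] [331.15730337 210.97752809]
0.095 [0.68189689 0.18446045] [ 50  40 708] [0.0954 0.0998 0.1051] [394.30333333 258.47      ]
0.106 [ 0.42605542 -0.02655181] [ 26  27 415] [0.1068 0.1093 0.1111] [266.04301075 153.59139785]
0.106 [ 0.50485153 -0.04884934] [ 25  28 458] [0.1067 0.1089 0.1109] [251.10434783 181.46086957]
0.106 [ 0.54034266 -0.08772727] [ 16  18 143] [0.1061 0.1067 0.1074] [227.         195.57142857]
0.106 [0.5632645  0.08916589] [ 34  37 862] [0.1076 0.1108 0.1131] [330.58264463 202.37603306]
0.106 [0.67981518 0.18466007] [ 35  27 303] [0.1068 0.1134 0.1286] [395.34763948 250.43347639]
```

```bash
cat >> h.py <<'E'
yaw=np.radians(-15.85);R=np.array([[np.cos(yaw),-np.sin(yaw)],[np.sin(yaw),np.cos(yaw)]])
O=np.array([.5459,-.0336])-R@[.0075,-.0225]
def p2w(x,y):return O+R@[x/1000,y/1000]
def w2p(w):return (R.T@(np.array(w[:2])-O))*1000
E
python3 - <<'E'
from h import *
np.set_printoptions(precision=4,suppress=True)
print("O",O)
for n,w in dict(knob=(.540,-.0868),tall=(.5624,.089),squat=(.5978,-.0038),r1=(.4255,-.0263),r2=(.5044,-.0488)).items():print(n,w2p(w))
for n,q in dict(r1=(-111,-49),r2=(-29,-49),knob0=(28.5,-75),knobopen=(28.5-66*np.sin(2.3),-141+66*np.cos(2.3)),home=(48,-115),mouth=(-70,-115),left=(-70,100)).items():print(n,q,p2w(*q),np.hypot(*p2w(*q)))
o=get_obs();print(o["ee_pos"],o["tcp_rot"])
from scipy.spatial.transform import Rotation as Ro
print(Ro.from_quat(o["tcp_rot"]).as_matrix())
E
```

```text
O [ 0.5448 -0.0099]
knob [ 16.3543 -75.2887]
tall [-10.1118  99.9452]
squat [49.2878 20.3419]
r1 [-110.3162  -48.3612]
r2 [-28.2707 -48.4566]
r1 (-111, -49) [ 0.4247 -0.0267] 0.4255079581929239
r2 (-29, -49) [ 0.5036 -0.0491] 0.5059404948007236
knob0 (28.5, -75) [ 0.5518 -0.0898] 0.5590288947635326
knobopen (np.float64(-20.716544003663536), np.float64(-184.9742174044684)) [ 0.4744 -0.1822] 0.5081643382970463
home (48, -115) [ 0.5596 -0.1336] 0.5753340029625535
mouth (-70, -115) [ 0.4461 -0.1014] 0.4574661620895287
left (-70, 100) [0.5048 0.1054] 0.5156917037387014
[0.1407 0.583  0.2302] [ 0.1181  0.993  -0.0009 -0.0002]
[[-0.9721  0.2346 -0.0005]
 [ 0.2346  0.9721 -0.0018]
 [ 0.0001 -0.0018 -1.    ]]
```

```bash
cat >> h.py <<'E'
def plan(wps,start=None):
    """wps: list of (x,y,z,phi_deg of tool y in world, rows)."""
    o=get_obs();q=o["tcp_rot"]
    from scipy.spatial.transform import Rotation as Ro
    M=Ro.from_quat(q).as_matrix();p=o["ee_pos"].copy();ph=np.arctan2(M[1,1],M[0,1])
    print("now",np.round(p,4),"phi",round(np.degrees(ph),2),"F",np.round(o["wrist_force"],1),"w",round(float(o["gripper_width"]),4),"t",round(float(o["time"]),2))
    rows=[]
    for x,y,z,f,n in wps:
        t=np.array([x,y,z]);f=np.radians(f)
        for i in range(n):
            d=(t-p)/(n-i);df=(f-ph)/(n-i);s,c=np.sin(ph),np.cos(ph)
            r=np.round([(-s*d[0]+c*d[1])/.025,(c*d[0]+s*d[1])/.025,-d[2]/.025,0,0,-df/.08],2)
            assert abs(r).max()<=1,r
            a,b,e=r[:3]*.025;p=p+[-s*a+c*b,c*a+s*b,-e];ph-=r[5]*.08;rows.append(r.tolist())
    while len(rows)%8:rows.append([0]*6)
    for i in range(0,len(rows),8):print(str(rows[i:i+8]).replace("0.0,","0,").replace("0.0]","0]").replace(" ",""))
E
python3 - <<'E'
from h import *
plan([(.540,-.087,.16,-5.4,32)])
E
```

```text
now [0.1407 0.583  0.2302] phi 76.43 F [-0.1  0.4  0.4] w 0.0855 t 0.1
[[-0.68,-0.7,0.09,0,0,0.56],[-0.71,-0.67,0.09,0,0,0.56],[-0.74,-0.63,0.09,0,0,0.56],[-0.77,-0.6,0.09,0,0,0.56],[-0.8,-0.56,0.09,0,0,0.56],[-0.82,-0.53,0.09,0,0,0.56],[-0.84,-0.49,0.09,0,0,0.56],[-0.86,-0.45,0.09,0,0,0.56]]
[[-0.88,-0.41,0.09,0,0,0.56],[-0.9,-0.37,0.09,0,0,0.56],[-0.92,-0.33,0.09,0,0,0.56],[-0.93,-0.29,0.09,0,0,0.56],[-0.94,-0.25,0.09,0,0,0.56],[-0.95,-0.21,0.09,0,0,0.56],[-0.96,-0.16,0.09,0,0,0.56],[-0.97,-0.12,0.09,0,0,0.56]]
[[-0.97,-0.08,0.09,0,0,0.56],[-0.98,-0.03,0.09,0,0,0.56],[-0.98,0.01,0.08,0,0,0.56],[-0.97,0.05,0.09,0,0,0.55],[-0.97,0.1,0.08,0,0,0.56],[-0.97,0.14,0.09,0,0,0.55],[-0.96,0.18,0.08,0,0,0.56],[-0.95,0.22,0.09,0,0,0.55]]
[[-0.94,0.27,0.08,0,0,0.56],[-0.93,0.31,0.09,0,0,0.55],[-0.91,0.35,0.08,0,0,0.56],[-0.89,0.39,0.09,0,0,0.55],[-0.88,0.42,0.08,0,0,0.56],[-0.86,0.46,0.09,0,0,0.55],[-0.83,0.5,0.08,0,0,0.56],[-0.81,0.54,0.09,0,0,0.55]]
```

>>> arm_command:
  rows:
    - [-0.68,-0.7,0.09,0,0,0.56]
    - [-0.71,-0.67,0.09,0,0,0.56]
    - [-0.74,-0.63,0.09,0,0,0.56]
    - [-0.77,-0.6,0.09,0,0,0.56]
    - [-0.8,-0.56,0.09,0,0,0.56]
    - [-0.82,-0.53,0.09,0,0,0.56]
    - [-0.84,-0.49,0.09,0,0,0.56]
    - [-0.86,-0.45,0.09,0,0,0.56]

```text
time: 1.1
ee_pos: [0.2408, 0.415, 0.2127]
tcp_rot: [0.294, 0.956, -0.0, -0.0]
wrist_force: [0.7, -0.3, -0.6]
gripper_width: 0.0855
grasp_force: 0.0
```

>>> arm_command:
  rows:
    - [-0.88,-0.41,0.09,0,0,0.56]
    - [-0.9,-0.37,0.09,0,0,0.56]
    - [-0.92,-0.33,0.09,0,0,0.56]
    - [-0.93,-0.29,0.09,0,0,0.56]
    - [-0.94,-0.25,0.09,0,0,0.56]
    - [-0.95,-0.21,0.09,0,0,0.56]
    - [-0.96,-0.16,0.09,0,0,0.56]
    - [-0.97,-0.12,0.09,0,0,0.56]

```text
time: 2.1
ee_pos: [0.3407, 0.2478, 0.1948]
tcp_rot: [0.46, 0.888, -0.0, -0.0]
wrist_force: [0.3, -0.1, -0.1]
gripper_width: 0.0851
grasp_force: 0.0
```

>>> arm_command:
  rows:
    - [-0.97,-0.08,0.09,0,0,0.56]
    - [-0.98,-0.03,0.09,0,0,0.56]
    - [-0.98,0.01,0.08,0,0,0.56]
    - [-0.97,0.05,0.09,0,0,0.55]
    - [-0.97,0.1,0.08,0,0,0.56]
    - [-0.97,0.14,0.09,0,0,0.55]
    - [-0.96,0.18,0.08,0,0,0.56]
    - [-0.95,0.22,0.09,0,0,0.55]

```text
time: 3.1
ee_pos: [0.4405, 0.0801, 0.1775]
tcp_rot: [0.61, 0.793, -0.0, -0.0]
wrist_force: [0.2, -0.3, 0.1]
gripper_width: 0.0854
grasp_force: 0.0
```

>>> arm_command:
  rows:
    - [-0.94,0.27,0.08,0,0,0.56]
    - [-0.93,0.31,0.09,0,0,0.55]
    - [-0.91,0.35,0.08,0,0,0.56]
    - [-0.89,0.39,0.09,0,0,0.55]
    - [-0.88,0.42,0.08,0,0,0.56]
    - [-0.86,0.46,0.09,0,0,0.55]
    - [-0.83,0.5,0.08,0,0,0.56]
    - [-0.81,0.54,0.09,0,0,0.55]
  jaw: -0.15

```text
time: 4.1
ee_pos: [0.5402, -0.0874, 0.1604]
tcp_rot: [0.74, 0.673, -0.0, -0.0]
wrist_force: [0.9, 0.3, 0.3]
gripper_width: 0.0363
grasp_force: 0.0
```

```bash
python3 - <<'E'
from h import *
c=camera_params("wrist");p,d=grab_frame("wrist");cv2.imwrite("pics/w1.png",p)
W,uv=cloud("wrist",d,c)
m=(W[:,2]>.098)&(W[:,2]<.109)&(np.hypot(*(W[:,:2]-[.540,-.087]).T)<.02)
print(m.sum(),W[m].min(0),W[m].max(0),(W[m].min(0)+W[m].max(0))/2)
o=get_obs();print(o["q"]);plan([(.540,-.087,.073,-5.4,8)])
E
```

```text
779 [ 0.53144797 -0.09265901  0.09805647] [ 0.5491967  -0.07520852  0.10786022] [ 0.54032233 -0.08393376  0.10295835]
[-2.25353028e-01 -4.98886952e-02  1.50009938e+00 -1.67866117e-03
  1.69215148e+00 -1.26532070e-01]
now [ 0.5409 -0.0897  0.1596] phi -5.67 F [-3.  -1.2 -0.9] w 0.0363 t 4.15
[[0.01,-0.01,0.43,0,0,-0.01],[0.01,-0.01,0.43,0,0,-0.01],[0.01,-0,0.43,0,0,-0.01],[0.01,-0.01,0.43,0,0,-0.01],[0.02,-0,0.44,0,0,-0],[0.01,-0.01,0.43,0,0,-0.01],[0.02,-0,0.44,0,0,-0],[0.01,-0.01,0.43,0,0,-0.01]]
```

View pics/w1.png

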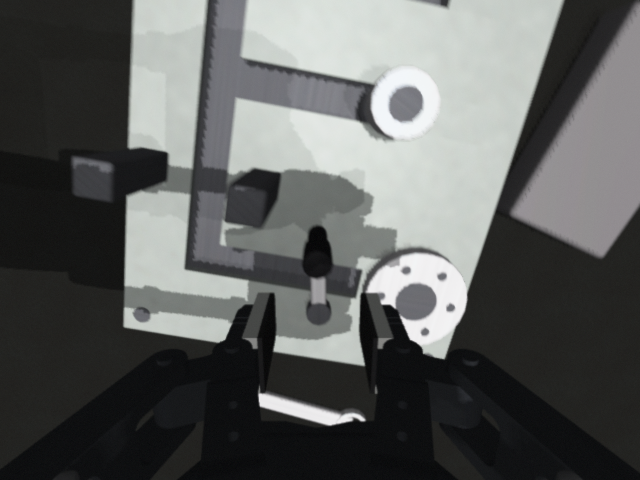

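The wrist view shows the knob at (317,262) lined up between the fingers, clear of the riser at (255,195) and the flange at (415,300). Next I descend and grip.

>>> arm_command:
  rows:
    - [0.01,0,0.43,0,0,0]
    - [0.01,-0.01,0.43,0,0,0]
    - [0.01,0,0.43,0,0,0]
    - [0.01,-0.01,0.43,0,0,0]
    - [0.02,0,0.43,0,0,0]
    - [0.01,-0.01,0.43,0,0,0]
    - [0.02,0,0.43,0,0,0]
    - [0,0,0.43,0,0,0]

```text
time: 5.15
ee_pos: [0.5396, -0.0844, 0.0743]
tcp_rot: [0.74, 0.673, -0.0, 0.0]
wrist_force: [-0.4, 0.2, -1.1]
gripper_width: 0.0365
grasp_force: 0.0
```

>>> arm_command:
  rows:
    - [0,0,0,0,0,0]
    - [0,0,0,0,0,0]
    - [0,0,0,0,0,0]
    - [0,0,0,0,0,0]
    - [0,0,0,0,0,0]
    - [0,0,0,0,0,0]
    - [0,0,0,0,0,0]
    - [0,0,0,0,0,0]
  jaw: -1
  squeeze: 50

```text
time: 6.15
ee_pos: [0.5391, -0.0843, 0.0742]
tcp_rot: [0.74, 0.673, -0.0, -0.001]
wrist_force: [0.8, -1.1, -15.5]
gripper_width: 0.0167
grasp_force: 49.0
```

```bash
python3 - <<'E'
from h import *
P=p2w(28.5,-141);o=get_obs();k=o["ee_pos"][:2]
print("pivot",P,"r",np.hypot(*(k-P)),w2p(k))
a0=np.arctan2(*(w2p(k)-[28.5,-141])*[-1,1]);print("theta",a0)
# arc waypoints, tool turns with lever
r=.066;w=[]
n=32
for i in range(1,n+1):
    th=a0+(2.3-a0)*i/n
    x=p2w(28.5-66*np.sin(th),-141+66*np.cos(th));w.append((*x,o["ee_pos"][2],-5.6+np.degrees(th-a0),1))
plan(w)
E
```

```text
pivot [ 0.53373688 -0.15333015] r 0.06920699807687704 [ 14.78376761 -73.16583787]
theta 0.19951238087543713
now [ 0.5391 -0.0843  0.0742] phi -5.39 F [  0.8  -1.1 -15.5] w 0.0167 t 6.15
[[-0.14,-0.17,-0,0,0,-0.77],[-0.01,-0.17,-0,0,0,-0.82],[-0.01,-0.18,-0,0,0,-0.83],[-0,-0.17,-0,0,0,-0.82],[-0.01,-0.17,-0,0,0,-0.82],[-0.01,-0.18,-0,0,0,-0.82],[-0.01,-0.17,-0,0,0,-0.82],[-0.01,-0.17,-0,0,0,-0.82]]
[[-0.01,-0.18,-0,0,0,-0.82],[-0.01,-0.17,-0,0,0,-0.82],[-0.01,-0.17,-0,0,0,-0.82],[-0.01,-0.17,-0,0,0,-0.82],[-0.01,-0.18,-0,0,0,-0.82],[-0.01,-0.17,-0,0,0,-0.82],[-0.01,-0.17,-0,0,0,-0.82],[-0.01,-0.18,-0,0,0,-0.82]]
[[-0.01,-0.17,-0,0,0,-0.82],[-0,-0.17,-0,0,0,-0.82],[-0.01,-0.17,-0,0,0,-0.82],[-0.01,-0.18,-0,0,0,-0.82],[-0.01,-0.17,-0,0,0,-0.82],[-0.01,-0.17,-0,0,0,-0.82],[-0.01,-0.18,-0,0,0,-0.83],[-0.01,-0.17,-0,0,0,-0.82]]
[[-0.01,-0.17,-0,0,0,-0.82],[-0.01,-0.18,-0,0,0,-0.82],[-0.01,-0.17,-0,0,0,-0.82],[-0.01,-0.17,-0,0,0,-0.82],[-0.01,-0.17,-0,0,0,-0.82],[-0,-0.18,-0,0,0,-0.82],[-0.01,-0.17,-0,0,0,-0.82],[-0.01,-0.17,-0,0,0,-0.82]]
```

>>> arm_command:
  rows:
    - [-0.03,-0.17,0,0,0,-0.8]
    - [-0.01,-0.17,0,0,0,-0.82]
    - [-0.01,-0.18,0,0,0,-0.82]
    - [-0.01,-0.17,0,0,0,-0.82]
    - [-0.01,-0.17,0,0,0,-0.82]
    - [-0.01,-0.18,0,0,0,-0.82]
    - [-0.01,-0.17,0,0,0,-0.82]
    - [-0.01,-0.17,0,0,0,-0.82]

```text
time: 7.15
ee_pos: [0.5049, -0.0908, 0.0742]
tcp_rot: [0.539, 0.842, -0.0, -0.001]
wrist_force: [-0.9, 1.6, -14.5]
gripper_width: 0.0166
grasp_force: 49.2
```

Going well. I'll continue.

>>> arm_command:
  rows:
    - [-0.01,-0.18,0,0,0,-0.82]
    - [-0.01,-0.17,0,0,0,-0.82]
    - [-0.01,-0.17,0,0,0,-0.82]
    - [-0.01,-0.17,0,0,0,-0.82]
    - [-0.01,-0.18,0,0,0,-0.82]
    - [-0.01,-0.17,0,0,0,-0.82]
    - [-0.01,-0.17,0,0,0,-0.82]
    - [-0.01,-0.18,0,0,0,-0.82]

```text
time: 8.15
ee_pos: [0.4782, -0.1135, 0.0742]
tcp_rot: [0.303, 0.953, 0.0, -0.002]
wrist_force: [-5.0, 1.5, -13.1]
gripper_width: 0.0165
grasp_force: 49.3
```

>>> arm_command:
  rows:
    - [-0.01,-0.17,0,0,0,-0.82]
    - [0,-0.17,0,0,0,-0.82]
    - [-0.01,-0.17,0,0,0,-0.82]
    - [-0.01,-0.18,0,0,0,-0.82]
    - [-0.01,-0.17,0,0,0,-0.82]
    - [-0.01,-0.17,0,0,0,-0.82]
    - [-0.01,-0.18,0,0,0,-0.82]
    - [-0.01,-0.17,0,0,0,-0.82]

```text
time: 9.15
ee_pos: [0.4663, -0.1465, 0.0742]
tcp_rot: [0.045, 0.999, -0.0, -0.003]
wrist_force: [-9.1, -1.7, -11.6]
gripper_width: 0.0164
grasp_force: 49.4
```

```bash
python3 - <<'E'
from h import *
o=get_obs();k=w2p(o["ee_pos"]);d=k-[28.5,-141];a0=np.arctan2(-d[0],d[1]);print(k,np.hypot(*d),a0)
w=[]
for i in range(1,9):
    th=a0+(2.32-a0)*i/8;w.append((*p2w(28.5-66*np.sin(th),-141+66*np.cos(th)),o["ee_pos"][2],-5.4+np.degrees(th-.2),1))
plan(w)
E
```

```text
[ -38.20221167 -152.88897606] 67.75347071377448 1.7471835978251071
now [ 0.4663 -0.1465  0.0742] phi 84.79 F [ -9.1  -1.7 -11.6] w 0.0164 t 9.15
[[-0.08,-0.19,-0,0,0,-0.56],[-0.01,-0.19,-0,0,0,-0.89],[-0.01,-0.19,-0,0,0,-0.9],[-0.01,-0.18,-0,0,0,-0.89],[-0.01,-0.19,-0,0,0,-0.9],[-0.01,-0.19,-0,0,0,-0.89],[-0.01,-0.19,-0,0,0,-0.9],[-0.01,-0.19,-0,0,0,-0.89]]
```

>>> arm_command:
  rows:
    - [-0.02,-0.19,0,0,0,-0.85]
    - [-0.01,-0.19,0,0,0,-0.88]
    - [-0.01,-0.19,0,0,0,-0.88]
    - [-0.01,-0.19,0,0,0,-0.88]
    - [-0.01,-0.19,0,0,0,-0.88]
    - [-0.01,-0.19,0,0,0,-0.88]
    - [-0.01,-0.19,0,0,0,-0.88]
    - [-0.01,-0.19,0,0,0,-0.88]

```text
time: 10.15
ee_pos: [0.4732, -0.1824, 0.0741]
tcp_rot: [-0.233, 0.973, 0.002, -0.004]
wrist_force: [-14.3, 12.7, -5.9]
gripper_width: 0.0168
grasp_force: 50.8
```

```bash
python3 - <<'E'
from h import *
o=get_obs();k=w2p(o["ee_pos"]);d=k-[28.5,-141];a0=np.arctan2(-d[0],d[1]);print(k,np.hypot(*d),a0,o["ft_torque"]);plan([])
E
```

```text
[ -21.7645843  -185.52340888] 67.14806306138476 2.2956998005218674 [ 1.66489623  2.06539538 -0.25728151]
now [ 0.4732 -0.1824  0.0741] phi 116.93 F [-14.3  12.7  -5.9] w 0.0168 t 10.15
```

>>> arm_command:
  rows:
    - [-0.01,-0.1,0,0,0,-0.4]
    - [0,-0.06,0,0,0,-0.2]
    - [0,0,0,0,0,0]
    - [0,0,0,0,0,0]
    - [0,0,0,0,0,0]
    - [0,0,0,0,0,0]
    - [0,0,0,0,0,0]
    - [0,0,0,0,0,0]

```text
time: 11.15
ee_pos: [0.4737, -0.1823, 0.074]
tcp_rot: [-0.256, 0.967, 0.006, -0.005]
wrist_force: [-23.4, 16.1, -0.8]
gripper_width: 0.0167
grasp_force: 52.6
```

>>> arm_command:
  rows:
    - [0,0.08,0,0,0,0.3]
    - [0,0,0,0,0,0]
    - [0,0,0,0,0,0]
    - [0,0,-0.4,0,0,0]
    - [0,0,-0.8,0,0,0]
    - [0,0,-1,0,0,0]
    - [0,0,-1,0,0,0]
    - [0,0,-0.4,0,0,0]
  jaw: -0.1

```text
time: 12.15
ee_pos: [0.4787, -0.1852, 0.1685]
tcp_rot: [-0.244, 0.97, -0.001, 0.002]
wrist_force: [1.0, -0.6, 0.4]
gripper_width: 0.0386
grasp_force: 0.0
```

```bash
python3 - <<'E'
from h import *
p,d=grab_frame("top");cv2.imwrite("pics/top2.png",p[180:420,240:500])
W,uv=cloud("top",d)
m=(W[:,2]>.10)&(W[:,2]<.111)&(np.hypot(*(W[:,:2]-p2w(-20.7,-185)).T)<.03)
print(m.sum())
if m.sum():
    k=w2p((W[m].min(0)+W[m].max(0))[:2]/2);dd=k-[28.5,-141];print(k,np.arctan2(-dd[0],dd[1]))
plan([(.5624,.089,.155,74.15,16),(.5624,.089,.073,74.15,8)])
E
```

```text
78
[ -19.86602974 -184.09986996] 2.298682866453223
now [ 0.4788 -0.1852  0.1688] phi 118.23 F [-0.5  0.6  1.6] w 0.0385 t 12.2
[[-0.51,0.51,0.03,0,0,0.6],[-0.48,0.53,0.03,0,0,0.6],[-0.46,0.55,0.04,0,0,0.6],[-0.43,0.57,0.03,0,0,0.6],[-0.4,0.59,0.04,0,0,0.6],[-0.37,0.61,0.03,0,0,0.6],[-0.34,0.63,0.04,0,0,0.6],[-0.31,0.64,0.03,0,0,0.6]]
[[-0.28,0.66,0.04,0,0,0.6],[-0.25,0.67,0.03,0,0,0.6],[-0.22,0.68,0.04,0,0,0.6],[-0.19,0.7,0.03,0,0,0.6],[-0.15,0.7,0.04,0,0,0.6],[-0.12,0.71,0.03,0,0,0.61],[-0.09,0.71,0.04,0,0,0.6],[-0.05,0.72,0.03,0,0,0.61]]
[[0,0,0.41,0,0,-0],[0,0,0.41,0,0,-0],[0,0,0.41,0,0,-0],[0,0,0.41,0,0,-0],[0,0,0.41,0,0,-0],[0,0,0.41,0,0,-0],[0,0,0.41,0,0,-0],[0,0,0.41,0,0,-0]]
```

>>> arm_command:
  rows:
    - [-0.51,0.51,0.03,0,0,0.6]
    - [-0.48,0.53,0.03,0,0,0.6]
    - [-0.46,0.55,0.04,0,0,0.6]
    - [-0.43,0.57,0.03,0,0,0.6]
    - [-0.4,0.59,0.04,0,0,0.6]
    - [-0.37,0.61,0.03,0,0,0.6]
    - [-0.34,0.63,0.04,0,0,0.6]
    - [-0.31,0.64,0.03,0,0,0.6]

```text
time: 13.2
ee_pos: [0.5191, -0.0472, 0.1575]
tcp_rot: [-0.054, 0.999, 0.0, -0.001]
wrist_force: [1.3, 0.3, 0.4]
gripper_width: 0.0382
grasp_force: 0.0
```

>>> arm_command:
  rows:
    - [-0.28,0.66,0.04,0,0,0.6]
    - [-0.25,0.67,0.03,0,0,0.6]
    - [-0.22,0.68,0.04,0,0,0.6]
    - [-0.19,0.7,0.03,0,0,0.6]
    - [-0.15,0.7,0.04,0,0,0.6]
    - [-0.12,0.71,0.03,0,0,0.61]
    - [-0.09,0.71,0.04,0,0,0.6]
    - [-0.05,0.72,0.03,0,0,0.61]
  jaw: 0.4

```text
time: 14.2
ee_pos: [0.5613, 0.09, 0.1505]
tcp_rot: [0.139, 0.99, -0.0, -0.001]
wrist_force: [0.1, -0.3, -0.1]
gripper_width: 0.0597
grasp_force: 0.0
```

```bash
python3 - <<'E'
from h import *
plan([(.5624,.089,.073,74.15,8)])
E
```

```text
now [0.5613 0.09   0.1505] phi 74.05 F [ 0.1 -0.3 -0.1] w 0.0597 t 14.2
[[-0.01,-0,0.39,0,0,-0],[-0.01,-0,0.39,0,0,-0],[-0.01,-0,0.39,0,0,-0],[-0,-0,0.39,0,0,-0],[-0.01,-0.01,0.38,0,0,-0.01],[-0,-0,0.39,0,0,-0],[-0.01,-0.01,0.38,0,0,-0.01],[-0,-0,0.39,0,0,-0]]
```

>>> arm_command:
  rows:
    - [-0.01,0,0.39,0,0,0]
    - [-0.01,0,0.39,0,0,0]
    - [-0.01,0,0.39,0,0,0]
    - [0,0,0.39,0,0,0]
    - [-0.01,-0.01,0.38,0,0,0]
    - [0,0,0.39,0,0,0]
    - [-0.01,-0.01,0.38,0,0,0]
    - [0,0,0.39,0,0,0]

```text
time: 15.2
ee_pos: [0.5625, 0.0887, 0.0732]
tcp_rot: [0.138, 0.99, 0.0, 0.0]
wrist_force: [0.2, 0.1, -0.5]
gripper_width: 0.0597
grasp_force: 0.0
```

>>> arm_command:
  rows:
    - [0,0,0,0,0,0]
    - [0,0,0,0,0,0]
    - [0,0,0,0,0,0]
    - [0,0,0,0,0,0]
    - [0,0,0,0,0,0]
    - [0,0,0,0,0,0]
    - [0,0,0,0,0,0]
    - [0,0,0,0,0,0]
  jaw: -1
  squeeze: 50

```text
time: 16.2
ee_pos: [0.5624, 0.0886, 0.0737]
tcp_rot: [0.138, 0.99, -0.0, -0.0]
wrist_force: [-0.3, 0.5, -4.3]
gripper_width: 0.0328
grasp_force: 50.0
```

```bash
python3 - <<'E'
from h import *
o=get_obs();z=o["ee_pos"][2];print(w2p(o["ee_pos"]))
plan([(*p2w(-70,100),z,74.15,8),(*p2w(-70,-115),z,74.15,24)])
E
```

```text
[-10.00261269  99.55186699]
now [0.5624 0.0886 0.0737] phi 74.14 F [-0.3  0.5 -4.3] w 0.0328 t 16.2
[[0.3,0,-0,0,0,-0],[0.3,0,-0,0,0,-0],[0.3,0,-0,0,0,-0],[0.3,0,-0,0,0,-0],[0.3,0,-0,0,0,-0],[0.3,0.01,-0,0,0,-0],[0.3,0,-0,0,0,-0],[0.3,0.01,-0,0,0,-0]]
[[-0,-0.36,-0,0,0,-0],[-0,-0.36,-0,0,0,-0],[-0,-0.36,-0,0,0,-0],[-0,-0.36,-0,0,0,-0],[-0,-0.36,-0,0,0,-0],[-0,-0.36,-0,0,0,-0],[-0,-0.36,-0,0,0,-0],[-0,-0.36,-0,0,0,-0]]
[[-0,-0.36,-0,0,0,-0],[-0,-0.36,-0,0,0,-0],[-0,-0.36,-0,0,0,-0],[-0,-0.36,-0,0,0,-0],[-0,-0.36,-0,0,0,-0],[-0,-0.36,-0,0,0,-0],[-0,-0.36,-0,0,0,-0],[-0,-0.36,-0,0,0,-0]]
[[-0,-0.36,-0,0,0,-0],[-0,-0.35,-0,0,0,-0],[-0,-0.36,-0,0,0,-0],[-0,-0.35,-0,0,0,-0],[-0,-0.36,-0,0,0,-0],[-0,-0.35,-0,0,0,-0],[-0,-0.36,-0,0,0,-0],[-0,-0.35,-0,0,0,-0]]
```

>>> arm_command:
  rows:
    - [0.3,0,0,0,0,0]
    - [0.3,0,0,0,0,0]
    - [0.3,0,0,0,0,0]
    - [0.3,0,0,0,0,0]
    - [0.3,0,0,0,0,0]
    - [0.3,0,0,0,0,0]
    - [0.3,0,0,0,0,0]
    - [0.3,0,0,0,0,0]

```text
time: 17.2
ee_pos: [0.5043, 0.1052, 0.0738]
tcp_rot: [0.138, 0.99, 0.0, 0.0]
wrist_force: [-0.1, -0.1, -4.1]
gripper_width: 0.0327
grasp_force: 50.0
```

```bash
python3 - <<'E'
from h import *
print(w2p(get_obs()["ee_pos"]));plan([])
E
```

```text
[-70.44094431  99.61271667]
now [0.5043 0.1052 0.0738] phi 74.14 F [-0.1 -0.1 -4.1] w 0.0327 t 17.2
```

>>> arm_command:
  rows:
    - [0,-0.36,0,0,0,0]
    - [0,-0.36,0,0,0,0]
    - [0,-0.36,0,0,0,0]
    - [0,-0.36,0,0,0,0]
    - [0,-0.36,0,0,0,0]
    - [0,-0.36,0,0,0,0]
    - [0,-0.36,0,0,0,0]
    - [0,-0.36,0,0,0,0]

```text
time: 18.2
ee_pos: [0.4849, 0.0352, 0.0738]
tcp_rot: [0.138, 0.99, -0.0, 0.0]
wrist_force: [-0.5, 0.2, -5.1]
gripper_width: 0.033
grasp_force: 50.1
```

>>> arm_command:
  rows:
    - [0,-0.36,0,0,0,0]
    - [0,-0.36,0,0,0,0]
    - [0,-0.36,0,0,0,0]
    - [0,-0.36,0,0,0,0]
    - [0,-0.36,0,0,0,0]
    - [0,-0.36,0,0,0,0]
    - [0,-0.36,0,0,0,0]
    - [0,-0.36,0,0,0,0]

```text
time: 19.2
ee_pos: [0.4652, -0.0341, 0.0738]
tcp_rot: [0.138, 0.99, -0.0, -0.0]
wrist_force: [-1.0, 0.3, -4.7]
gripper_width: 0.0327
grasp_force: 50.1
```

>>> arm_command:
  rows:
    - [0,-0.36,0,0,0,0]
    - [0,-0.36,0,0,0,0]
    - [0,-0.36,0,0,0,0]
    - [0,-0.36,0,0,0,0]
    - [0,-0.36,0,0,0,0]
    - [0,-0.36,0,0,0,0]
    - [0,-0.35,0,0,0,0]
    - [0,-0.34,0,0,0,0]

```text
time: 20.2
ee_pos: [0.4458, -0.1026, 0.0738]
tcp_rot: [0.138, 0.99, -0.0, 0.0]
wrist_force: [0.6, 0.1, -4.4]
gripper_width: 0.0331
grasp_force: 50.1
```

```bash
python3 - <<'E'
from h import *
o=get_obs();z=o["ee_pos"][2];print(w2p(o["ee_pos"]))
plan([(*p2w(40,-115),z,74.15,16)])
E
```

```text
[ -69.98311421 -116.21122819]
now [ 0.4458 -0.1026  0.0738] phi 74.14 F [ 0.6  0.1 -4.4] w 0.0331 t 20.2
[[-0.27,0,-0,0,0,-0],[-0.28,0,-0,0,0,-0],[-0.27,0,-0,0,0,-0],[-0.28,0,-0,0,0,-0],[-0.27,0,-0,0,0,-0],[-0.28,0,-0,0,0,-0],[-0.27,0,-0,0,0,-0],[-0.28,0.01,-0,0,0,-0]]
[[-0.27,0,-0,0,0,-0],[-0.28,0.01,-0,0,0,-0],[-0.27,0,-0,0,0,-0],[-0.28,0.01,-0,0,0,-0],[-0.27,0,-0,0,0,-0],[-0.28,0.01,-0,0,0,-0],[-0.27,0,-0,0,0,-0],[-0.28,0.01,-0,0,0,-0]]
```

>>> arm_command:
  rows:
    - [-0.27,0,0,0,0,0]
    - [-0.28,0,0,0,0,0]
    - [-0.27,0.01,0,0,0,0]
    - [-0.28,0,0,0,0,0]
    - [-0.27,0,0,0,0,0]
    - [-0.28,0.01,0,0,0,0]
    - [-0.27,0,0,0,0,0]
    - [-0.28,0.01,0,0,0,0]

```text
time: 21.2
ee_pos: [0.4995, -0.1165, 0.0737]
tcp_rot: [0.138, 0.99, -0.0, -0.0]
wrist_force: [-0.1, 0.2, -5.3]
gripper_width: 0.0329
grasp_force: 50.2
```

>>> arm_command:
  rows:
    - [-0.27,0,0,0,0,0]
    - [-0.28,0.01,0,0,0,0]
    - [-0.27,0,0,0,0,0]
    - [-0.28,0,0,0,0,0]
    - [-0.27,0,0,0,0,0]
    - [-0.28,0,0,0,0,0]
    - [-0.27,0,0,0,0,0]
    - [-0.28,0,0,0,0,0]

```text
time: 22.2
ee_pos: [0.5525, -0.1312, 0.0738]
tcp_rot: [0.138, 0.99, -0.0, -0.0]
wrist_force: [-0.8, -1.2, -4.4]
gripper_width: 0.0328
grasp_force: 50.2
```

>>> arm_command:
  rows:
    - [-0.12,0,0,0,0,0]
    - [-0.1,0,0,0,0,0]
    - [-0.08,0,0,0,0,0]
    - [-0.06,0,0,0,0,0]
    - [-0.04,0,0,0,0,0]
    - [0,0,0,0,0,0]
    - [0,0,0,0,0,0]
    - [0,0,0,0,0,0]

```text
time: 23.2
ee_pos: [0.561, -0.1336, 0.0737]
tcp_rot: [0.138, 0.99, 0.0, -0.001]
wrist_force: [-5.4, 1.9, -1.8]
gripper_width: 0.0326
grasp_force: 50.5
```

```bash
python3 - <<'E'
from h import *
print(w2p(get_obs()["ee_pos"]));plan([])
E
```

```text
[  49.33587468 -114.6235049 ]
now [ 0.561  -0.1336  0.0737] phi 74.15 F [-5.4  1.9 -1.8] w 0.0326 t 23.2
```

>>> arm_command:
  rows:
    - [-0.06,0,0,0,0,0]
    - [-0.05,0,0,0,0,0]
    - [0,0,0,0,0,0]
    - [0,0,0,0,0,0]
    - [0,0,0,0,0,0]
    - [0,0,0,0,0,0]
    - [0,0,0,0,0,0]
    - [0,0,0,0,0,0]

```text
time: 24.2
ee_pos: [0.5628, -0.1339, 0.0739]
tcp_rot: [0.138, 0.99, 0.0, -0.002]
wrist_force: [-9.8, 2.6, 1.9]
gripper_width: 0.0329
grasp_force: 50.3
```

>>> arm_command:
  rows:
    - [0,0,0,0,0,0]
    - [0,0,0,0,0,0]
    - [0,0,0,0,0,0]
    - [0,0,-0.4,0,0,0]
    - [0,0,-0.8,0,0,0]
    - [0,0,-1,0,0,0]
    - [0,0,-1,0,0,0]
    - [0,0,-0.4,0,0,0]
  jaw: 0.3

```text
time: 25.2
ee_pos: [0.5653, -0.1349, 0.1675]
tcp_rot: [0.138, 0.99, -0.0, 0.002]
wrist_force: [0.3, 0.3, -0.4]
gripper_width: 0.0556
grasp_force: 0.0
```

```bash
python3 - <<'E'
from h import *
for n in("top","scene"):
    p,d=grab_frame(n);W,uv=cloud(n,d);cv2.imwrite(f"pics/{n}3.png",p[150:350,130:530])
    m=(W[:,2]>.107)&(W[:,2]<.116)&(np.hypot(*(W[:,:2]-p2w(48,-115)).T)<.03)
    if m.sum():print(n,m.sum(),w2p((W[m].min(0)+W[m].max(0))[:2]/2),W[m].max(0)-W[m].min(0),np.median(W[m,2]))
plan([(*p2w(-20.5,-184.5),.165,117.6,8),(*p2w(-20.5,-184.5),.073,117.6,8)])
E
```

```text
top 213 [  43.41785594 -114.93397823] [0.02202234 0.03446855 0.00872638] 0.11213259500275119
scene 234 [  48.19052428 -112.93141742] [0.03407269 0.03381441 0.00783763] 0.11102583491902523
now [ 0.5651 -0.1348  0.1661] phi 74.15 F [0.7 0.5 0. ] w 0.0553 t 25.3Traceback (most recent call last):
  File "<stdin>", line 6, in <module>
  File "h.py", line 24, in plan
    assert abs(r).max()<=1,r
           ^^^^^^^^^^^^^^^
AssertionError: [ 0.37 -0.35  0.01  0.    0.   -1.19]
```

```bash
python3 - <<'E'
from h import *
plan([(*p2w(-20.5,-184.5),.165,117.6,11),(*p2w(-20.5,-184.5),.073,117.6,9)])
E
```

```text
now [ 0.5651 -0.1348  0.1661] phi 74.15 F [0.7 0.5 0. ] w 0.0553 t 25.3
[[0.27,-0.25,0,0,0,-0.86],[0.29,-0.24,0,0,0,-0.86],[0.3,-0.21,0,0,0,-0.86],[0.32,-0.19,0.01,0,0,-0.86],[0.33,-0.17,0,0,0,-0.86],[0.34,-0.15,0.01,0,0,-0.86],[0.35,-0.13,0,0,0,-0.86],[0.35,-0.1,0.01,0,0,-0.87]]
[[0.36,-0.08,0,0,0,-0.86],[0.37,-0.05,0.01,0,0,-0.87],[0.37,-0.02,0,0,0,-0.86],[-0,-0,0.41,0,0,-0],[-0,-0,0.41,0,0,-0],[-0,-0,0.41,0,0,-0],[-0,-0,0.41,0,0,-0],[-0,-0,0.41,0,0,-0]]
[[-0,-0,0.41,0,0,-0],[-0,-0,0.41,0,0,-0],[-0,-0,0.41,0,0,-0],[-0,-0.01,0.4,0,0,-0],[0,0,0,0,0,0],[0,0,0,0,0,0],[0,0,0,0,0,0],[0,0,0,0,0,0]]
```

>>> arm_command:
  rows:
    - [0.27,-0.25,0,0,0,-0.86]
    - [0.29,-0.24,0,0,0,-0.86]
    - [0.3,-0.21,0,0,0,-0.86]
    - [0.32,-0.19,0.01,0,0,-0.86]
    - [0.33,-0.17,0,0,0,-0.86]
    - [0.34,-0.15,0.01,0,0,-0.86]
    - [0.35,-0.13,0,0,0,-0.86]
    - [0.35,-0.1,0.01,0,0,-0.87]
  jaw: -0.05

```text
time: 26.3
ee_pos: [0.4978, -0.1686, 0.1617]
tcp_rot: [-0.138, 0.99, 0.0, -0.001]
wrist_force: [0.5, -0.3, 0.1]
gripper_width: 0.0407
grasp_force: 0.0
```

>>> arm_command:
  rows:
    - [0.36,-0.08,0,0,0,-0.86]
    - [0.37,-0.05,0.01,0,0,-0.87]
    - [0.37,-0.02,0,0,0,-0.86]
    - [0,0,0,0,0,0]
    - [0,0,0.41,0,0,0]
    - [0,0,0.41,0,0,0]
    - [0,0,0.41,0,0,0]
    - [0,0,0.41,0,0,0]

```text
time: 27.3
ee_pos: [0.4737, -0.1813, 0.1206]
tcp_rot: [-0.238, 0.971, 0.0, -0.0]
wrist_force: [-0.6, 0.1, -0.4]
gripper_width: 0.0407
grasp_force: 0.0
```

```bash
python3 - <<'E'
from h import *
plan([(*p2w(-20.5,-184.5),.073,117.6,8)])
E
```

```text
now [ 0.4737 -0.1813  0.1206] phi 117.59 F [-0.6  0.1 -0.4] w 0.0407 t 27.3
[[-0,-0,0.24,0,0,-0],[-0,-0.01,0.24,0,0,-0],[-0,-0,0.24,0,0,-0],[-0.01,-0.01,0.24,0,0,-0],[-0,-0,0.24,0,0,-0],[-0.01,-0.01,0.23,0,0,-0],[-0,-0,0.24,0,0,-0],[-0.01,-0.01,0.23,0,0,-0]]
```

>>> arm_command:
  rows:
    - [0,0,0.24,0,0,0]
    - [0,-0.01,0.24,0,0,0]
    - [0,0,0.24,0,0,0]
    - [-0.01,-0.01,0.24,0,0,0]
    - [0,0,0.24,0,0,0]
    - [-0.01,-0.01,0.23,0,0,0]
    - [0,0,0.24,0,0,0]
    - [-0.01,-0.01,0.23,0,0,0]

```text
time: 28.3
ee_pos: [0.4749, -0.182, 0.0739]
tcp_rot: [-0.238, 0.971, 0.0, -0.0]
wrist_force: [0.3, -0.1, -0.4]
gripper_width: 0.0406
grasp_force: 0.0
```

>>> arm_command:
  rows:
    - [0,0,0,0,0,0]
    - [0,0,0,0,0,0]
    - [0,0,0,0,0,0]
    - [0,0,0,0,0,0]
    - [0,0,0,0,0,0]
    - [0,0,0,0,0,0]
    - [0,0,0,0,0,0]
    - [0,0,0,0,0,0]
  jaw: -1

```text
time: 29.3
ee_pos: [0.4745, -0.1815, 0.0741]
tcp_rot: [-0.239, 0.971, 0.001, -0.0]
wrist_force: [-4.0, 4.5, -0.1]
gripper_width: 0.0165
grasp_force: 49.0
```

```bash
python3 - <<'E'
from h import *
o=get_obs();k=w2p(o["ee_pos"]);d=k-[28.5,-141];print(k,np.hypot(*d),np.arctan2(-d[0],d[1]))
w=[]
for i in range(1,33):
    th=2.3*(1-i/32);w.append((*p2w(28.5-66.5*np.sin(th),-141+66.5*np.cos(th)),o["ee_pos"][2],117.6+np.degrees(th-2.3),1))
plan(w)
E
```

```text
[ -20.76109906 -184.28292347] 65.57489874209068 2.2916859385807458
now [ 0.4745 -0.1815  0.0741] phi 117.61 F [-4.   4.5 -0.1] w 0.0165 t 29.3
[[0.03,0.17,-0,0,0,0.9],[-0.02,0.19,-0,0,0,0.9],[-0.01,0.19,-0,0,0,0.9],[-0.01,0.19,-0,0,0,0.9],[-0.01,0.19,-0,0,0,0.89],[-0.02,0.19,-0,0,0,0.9],[-0.01,0.19,-0,0,0,0.9],[-0.01,0.2,-0,0,0,0.9]]
[[-0.01,0.19,-0,0,0,0.9],[-0.02,0.19,-0,0,0,0.9],[-0.01,0.19,-0,0,0,0.89],[-0.01,0.19,-0,0,0,0.9],[-0.01,0.19,-0,0,0,0.9],[-0.02,0.19,-0,0,0,0.9],[-0.01,0.19,-0,0,0,0.9],[-0.01,0.19,-0,0,0,0.9]]
[[-0.01,0.19,-0,0,0,0.9],[-0.02,0.19,-0,0,0,0.89],[-0.01,0.19,-0,0,0,0.9],[-0.01,0.19,-0,0,0,0.9],[-0.01,0.19,-0,0,0,0.9],[-0.01,0.2,-0,0,0,0.9],[-0.02,0.19,-0,0,0,0.9],[-0.01,0.19,-0,0,0,0.89]]
[[-0.01,0.19,-0,0,0,0.9],[-0.02,0.19,-0,0,0,0.9],[-0.01,0.19,-0,0,0,0.9],[-0.01,0.19,-0,0,0,0.9],[-0.01,0.19,-0,0,0,0.9],[-0.01,0.19,-0,0,0,0.9],[-0.02,0.19,-0,0,0,0.89],[-0.01,0.19,-0,0,0,0.9]]
```

>>> arm_command:
  rows:
    - [0,0.17,0,0,0,0.9]
    - [-0.02,0.19,0,0,0,0.9]
    - [-0.01,0.19,0,0,0,0.9]
    - [-0.01,0.19,0,0,0,0.9]
    - [-0.01,0.19,0,0,0,0.9]
    - [-0.02,0.19,0,0,0,0.9]
    - [-0.01,0.19,0,0,0,0.9]
    - [-0.01,0.19,0,0,0,0.9]

```text
time: 30.3
ee_pos: [0.4682, -0.1452, 0.0741]
tcp_rot: [0.048, 0.999, 0.0, -0.001]
wrist_force: [-4.7, 2.1, 0.9]
gripper_width: 0.0169
grasp_force: 49.1
```

>>> arm_command:
  rows:
    - [-0.01,0.19,0,0,0,0.9]
    - [-0.02,0.19,0,0,0,0.9]
    - [-0.01,0.19,0,0,0,0.9]
    - [-0.01,0.19,0,0,0,0.9]
    - [-0.01,0.19,0,0,0,0.9]
    - [-0.02,0.19,0,0,0,0.9]
    - [-0.01,0.19,0,0,0,0.9]
    - [-0.01,0.19,0,0,0,0.9]

```text
time: 31.3
ee_pos: [0.4831, -0.11, 0.0741]
tcp_rot: [0.33, 0.944, 0.0, -0.001]
wrist_force: [-5.0, 5.3, 1.0]
gripper_width: 0.0168
grasp_force: 49.2
```

```bash
python3 - <<'E'
from h import *
o=get_obs();k=w2p(o["ee_pos"]);d=k-[28.5,-141];a=np.arctan2(-d[0],d[1]);print(k,np.hypot(*d),a)
w=[]
for i in range(1,17):
    th=a*(1-i/16);w.append((*p2w(28.5-66*np.sin(th),-141+66*np.cos(th)),o["ee_pos"][2],117.6+np.degrees(th-2.3),1))
plan(w)
E
```

```text
[ -32.08148006 -113.18952981] 66.65986782108882 1.1404345696885803
now [ 0.4831 -0.11    0.0741] phi 51.5 F [-5.   5.3  1. ] w 0.0168 t 31.3
[[-0.04,0.19,-0,0,0,0.96],[-0.01,0.18,-0,0,0,0.89],[-0.01,0.19,-0,0,0,0.9],[-0.02,0.19,-0,0,0,0.89],[-0.01,0.19,-0,0,0,0.89],[-0.01,0.19,-0,0,0,0.89],[-0.01,0.18,-0,0,0,0.89],[-0.01,0.19,-0,0,0,0.89]]
[[-0.02,0.19,-0,0,0,0.89],[-0.01,0.19,-0,0,0,0.89],[-0.01,0.18,-0,0,0,0.89],[-0.01,0.19,-0,0,0,0.89],[-0.02,0.19,-0,0,0,0.9],[-0.01,0.19,-0,0,0,0.89],[-0.01,0.19,-0,0,0,0.89],[-0.01,0.18,-0,0,0,0.89]]
```

>>> arm_command:
  rows:
    - [-0.02,0.19,0,0,0,0.92]
    - [-0.01,0.18,0,0,0,0.9]
    - [-0.01,0.19,0,0,0,0.9]
    - [-0.02,0.19,0,0,0,0.89]
    - [-0.01,0.19,0,0,0,0.89]
    - [-0.01,0.19,0,0,0,0.89]
    - [-0.01,0.18,0,0,0,0.89]
    - [-0.01,0.19,0,0,0,0.89]

```text
time: 32.3
ee_pos: [0.5146, -0.0889, 0.0741]
tcp_rot: [0.583, 0.812, 0.001, -0.001]
wrist_force: [-3.0, 7.9, 0.6]
gripper_width: 0.0165
grasp_force: 49.2
```

>>> arm_command:
  rows:
    - [-0.02,0.19,0,0,0,0.89]
    - [-0.01,0.19,0,0,0,0.89]
    - [-0.01,0.18,0,0,0,0.89]
    - [-0.01,0.19,0,0,0,0.89]
    - [-0.02,0.19,0,0,0,0.9]
    - [-0.01,0.19,0,0,0,0.89]
    - [-0.01,0.19,0,0,0,0.89]
    - [-0.01,0.18,0,0,0,0.89]

```text
time: 33.3
ee_pos: [0.5524, -0.0885, 0.0742]
tcp_rot: [0.788, 0.615, 0.001, -0.001]
wrist_force: [-1.9, 7.0, -0.5]
gripper_width: 0.0165
grasp_force: 49.3
```

```bash
python3 - <<'E'
from h import *
o=get_obs();k=w2p(o["ee_pos"]);d=k-[28.5,-141];a=np.arctan2(-d[0],d[1]);print(k,np.hypot(*d),a);plan([])
E
```

```text
[ 28.72997032 -73.50153449] 67.49885726999233 -0.0034070319552763286
now [ 0.5524 -0.0885  0.0742] phi -14.03 F [-1.9  7.  -0.5] w 0.0165 t 33.3
```

>>> arm_command:
  rows:
    - [0,0.08,0,0,0,0.25]
    - [0,0.06,0,0,0,0.15]
    - [0,0.04,0,0,0,0]
    - [0,0,0,0,0,0]
    - [0,0,0,0,0,0]
    - [0,0,0,0,0,0]
    - [0,0,0,0,0,0]
    - [0,0,0,0,0,0]

```text
time: 34.3
ee_pos: [0.5526, -0.0885, 0.074]
tcp_rot: [0.797, 0.604, -0.002, -0.005]
wrist_force: [-20.2, 11.8, 8.7]
gripper_width: 0.0165
grasp_force: 51.2
```

>>> arm_command:
  rows:
    - [0,0,0,0,0,0]
    - [0,0,0,0,0,0]
    - [0,0,0,0,0,0]
    - [0,-0.1,-0.4,0,0,0]
    - [0,0,-0.8,0,0,0]
    - [0,0,-1,0,0,0]
    - [0,0,-1,0,0,0]
    - [0,0,-1,0,0,0]
  jaw: -0.3

```text
time: 35.3
ee_pos: [0.5543, -0.0908, 0.1822]
tcp_rot: [0.798, 0.603, 0.001, 0.001]
wrist_force: [-0.3, -0.4, -0.5]
gripper_width: 0.0301
grasp_force: 0.0
```

>>> arm_command:
  rows:
    - [1,0,-0.3,0,0,0]
    - [1,0,-0.3,0,0,0]
    - [1,0,-0.3,0,0,0]
    - [1,0,-0.3,0,0,0]
    - [1,0,0,0,0,0]
    - [1,0,0,0,0,0]
    - [1,0,0,0,0,0]
    - [0,0,0,0,0,0]

```text
time: 36.3
ee_pos: [0.602, 0.0791, 0.2109]
tcp_rot: [0.797, 0.604, 0.001, 0.0]
wrist_force: [0.5, -0.8, -0.4]
gripper_width: 0.0294
grasp_force: 0.0
```

```bash
python3 - <<'E'
from h import *
for n in("top","scene"):
    p,d=grab_frame(n);W,uv=cloud(n,d);cv2.imwrite(f"pics/{n}4.png",p)
    for nm,c,lo,hi in(("tall",(48,-115),.108,.116),("knob",(28.5,-75),.1,.1085)):
        m=(W[:,2]>lo)&(W[:,2]<hi)&(np.hypot(*(W[:,:2]-p2w(*c)).T)<(.025 if nm=="tall" else .018))
        if m.sum():print(n,nm,m.sum(),w2p((W[m].min(0)+W[m].max(0))[:2]/2),W[m].max(0)-W[m].min(0),np.median(W[m,2]))
plan([])
E
```

```text
top tall 327 [  48.22528896 -114.14951461] [0.03158641 0.03403809 0.00707428] 0.11228701960893384
top knob 77 [ 29.38419398 -73.25447725] [0.01504933 0.01694389 0.00706849] 0.10660959390301794
scene tall 221 [  48.80896395 -112.43269368] [0.03410874 0.03282962 0.00619165] 0.11121638958768565
scene knob 76 [ 31.06837479 -73.84282527] [0.02023658 0.01713972 0.00832989] 0.10538590724548386
now [0.6018 0.0775 0.2105] phi -15.77 F [0.1 0.3 0.3] w 0.03 t 36.4
```

View pics/top4.png

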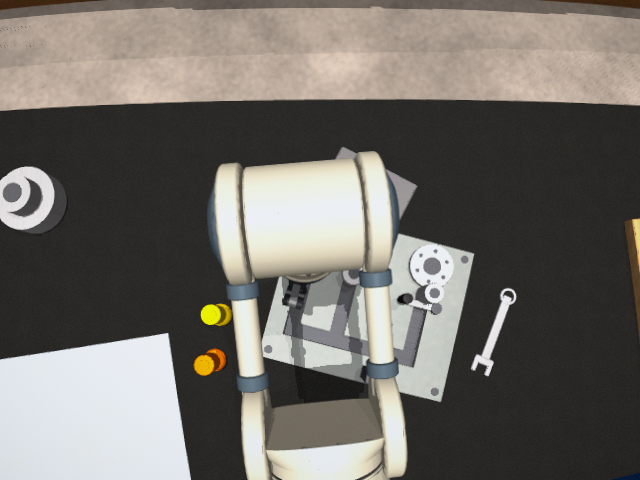

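The top view shows the post at the flange (433,293), the lever closed behind it with its knob at (405,299), and the gripper clear of everything. The bottle is hidden under the arm, but no move went near it.

```bash
python3 -c "
from plant import hand_in
print(hand_in())"
```

```text
the job is handed in; nothing more can be done
None
```

The job is handed in at about 36 s: the tall post is at the end of the destination slot (measured within about 1 mm of home), the lever is closed against its stop behind it, and the gripper is holding nothing; the squat post was not in the way, so I left it where it was.

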